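# Fit the mug rest onto its ball post and latch it

### The job

Pick up the mug rest (the grey socket with the wooden V cradle) and lower its socket onto the ball of the blue bench stand, cradle pointing along the stand's white stripe, pushing it gently until it is fully home, with the red lever still up. Then press the red lever all the way down so the rest is latched. Do not ram the post or disturb the other things on the bench.

Things in the scene. Friction and masses are not known exactly. Their poses are not given: they have to be found in the camera images.
- rest_head: The mug rest, loose, 0.45 to 0.65 kg, standing upright on its socket rim. Grey round socket 46 mm in diameter, 50 mm high, open below, flat crown on top. Origin: centre of the lower rim; z up; x along the arm (19 to 29 mm high) to the wooden V cradle, which is 70 to 110 mm out on +x and up to 55 mm high.
- grip (a point): On the socket axis, 42 mm above the rim: where to grip from above. Flat dark steel plates on the +y and -y sides, 50 mm over both, each 34 mm along x, with a ledge at the foot (top 18 mm above the rim, 68 mm over both); the tips stay above it. Fingers close along the rest's y. The raised lever passes between them and ends 80 mm above the rim.
- socket_rim (a point): Same point as the rest's origin: centre of the socket's mouth. The bore is 32 mm in diameter (2 mm clear of the ball all round), 40 mm deep. A jaw inside closes under the ball as the lever goes down, so the lever goes fully down only when the rest is home.
- cradle (a point): Point in the V cradle of the rest, 90 mm from the socket axis along the rest's x, 30 mm above the rim.
- lever_pad (a point): Middle of the top of the red lever's flat pad, 18 x 29 mm: press it straight down. The lever is hinged at x = +22, z = 53 mm of the rest and reaches over the crown to -x, pad 47 mm from the hinge. Raised, this point is at x = -20, z = 76 mm in the rest's frame; fully down at x = -25, z = 56 mm.
- lever (a joint): Red lever angle in rad: 0 raised (0.45 rad above level), 0.45 fully down (level, end stop). Stiff hinge: about 4 to 5 N pressed on the pad moves it, and it stays where it is left.
- pin (a joint): Green seat pin, 8 mm in diameter, through the crown; value in m. 0 at the start (flush). The ball meets it when the rest is 8 mm above home and pushes it up against a steady friction of about 11 N (the rest's weight is not enough); it stays where pushed. About 0.008 when fully home: pin 8 mm proud of the crown.
- stand: Blue ball stand screwed to the bench: base plate 110 x 110 x 14 mm, a tongue out to 108 mm along +x, a white stripe along its +x. Origin: centre of the underside, on the ball's axis; z up. The post does not give: contact of rest and post must stay below 60 N (the pin alone takes 11 N), so push the last millimetres slowly and stop on force.
- stripe (a point): Outer end of the white stripe, on the tongue, 105 mm from the ball's axis: the cradle has to point this way.
- column (a point): Top of the fixed collar on the ball's axis, 34 mm above the bench. The steel column above it is set to an unmeasured height: its round seat plate (56 mm diameter) has its top 50 to 80 mm above the bench. Neck 14 mm, ball 28 mm in diameter with its top 36 mm above the seat plate. Home: the rim rests flat on the seat plate.
- mug_near: Bystander: unfired clay mug, 76 mm diameter, 100 mm high, origin under its centre, handle on +y.
- mug_side: Bystander: another such mug, at the left side of the bench.
- brush: Bystander: brush lying along its x, origin under it.
- jar: Bystander: terracotta-coloured jar, 68 mm diameter, 90 mm high, origin under its centre.
- pattern: Bystander: turned wooden vase pattern, 72 mm diameter, 150 mm high, origin under its centre.
- mould_half: Bystander: plaster mould half, 80 x 150 x 60 mm, origin under its centre.

How it is judged (in metres and radians):
On the way, in this order (a step that is already met when the one before it is completed fails the run):
1. the rest is fully home on the ball, cradle along the white stripe, lever still up (value of joint pin above 0.0065 m and horizontal distance between rest_head and stand below 0.004 m and angle between rest_head's own z axis and vertical below 0.06 rad and x of cradle in the frame of stand above 0.06 m and y of cradle in the frame of stand between -0.02 and 0.02 m and value of joint lever below 0.12 rad), for 0.2 s.
2. the lever is pressed fully down with the rest still home (value of joint pin above 0.0065 m and horizontal distance between rest_head and stand below 0.004 m and angle between rest_head's own z axis and vertical below 0.06 rad and x of cradle in the frame of stand above 0.06 m and y of cradle in the frame of stand between -0.02 and 0.02 m and value of joint lever above 0.4 rad), for 0.2 s.
At the end, for the whole second after the job is handed in: The rest sits on the ball of the stand: seat pin raised at least 6.5 mm, socket axis within 4 mm of the ball's axis, upright within 0.06 rad, cradle pointing along the stand's white stripe (cradle point within 20 mm of the stripe's line), lever down at least 0.40 rad, all at rest and released (all of step 2 and linear speed of rest_head below 0.02 m/s and velocity of joint lever below 0.02 rad/s); the robot touches nothing.
It fails at once if the rest presses or hits the stand with more than 60 N (contact force between rest_head and stand above 60 N).
It fails at once if a bystander is moved more than 20 mm (distance of any of mug_near, mug_side, brush, jar, pattern, mould_half from where it was at the start of the episode above 0.02 m).
It also fails if it takes over 64 s, if anything falls off the work surface, if the arm or the gripper's body presses on something with over 40 N, if the wrist force passes 120 N, or if a joint passes its speed limit or range.

### The arm

A 6-joint arm with a two-finger parallel gripper is mounted at the origin on the work surface. World frame = base frame: x ahead of the robot, y to its left, z up, the work surface at z = 0. Lengths are in m, angles in degrees, forces in N, time in s.
With the tool pointing down it reaches from about 0.325 to 0.9 m from the base axis. Payload 6.1 kg.
Tool frame: the origin (TCP) lies at the very end of the fingers, on their centre line; the grasp point (between the pads) lies 19 mm behind it; z points along the fingers, y is the line along which they close (so a half turn about z gives the same grasp; the last joint's range is limited). The gripper opens to 87 mm and grips with 3 to 60 N. Pads are 19 mm wide; open, the fingers measure 117 mm over their backs; the gripper's body (75 mm by 190 mm) begins 51 mm behind the grasp point.
Start: joints at [-75.006, 12.628, 87.462, -0, 79.91, -7.225], TCP at [0.236, -0.579, 0.223] pointing down, gripper open.
Joint ranges: [-170.65, 170.65], [-52.31, 119.04], [5.05, 147.46], [-71.25, 251.25], [11.57, 151.72], [-153.62, 153.62]. Speed limits (degrees/s): [147.25, 147.25, 172.46, 180, 180, 180].

### API

Orientations are given as [roll, pitch, yaw] about the fixed x, y, z axes, in that order (R = Rz(yaw) Ry(pitch) Rx(roll)).
In Python, from cell import ctrl gives the robot as it stands.
- The arm moves only by the shell command python3 jog.py FILE [FORCE], which reads ROWS from the file FILE. ROWS is a JSON list of rows, 1 to 8 of them, each an object with the fields aperture (the opening from 0.0 (shut) to 1.0 (fully open)), tx, ty, tz (the shift in shares of the most that a row can go, 1 being 62.5 mm), turn (a turn about the tool's z in degrees); a field left out counts as zero (the opening has to be given); each row shifts and turns the commanded pose from where the row before left it, along the tool's axes as they then stand; what a row does not reach is not made up. A row lasts 1/8 s, in which the tool goes at most 0.0625 m and 10.7 degrees, less where a joint would pass 70% of its speed; a pose out of reach is approached as far as the arm can. The fingers move at their own pace and stop on an object; FORCE is the grip in N (left out, the last holds). Time passes only in rows, so rows that do not move let the fingers close. It prints the time, the measured TCP pose, the force, the opening and the grip force at its end. Input that does not fit is refused with a message, and nothing moves.
- ctrl.sense(): the state, without advancing time (a new reading comes with each control period).
- ctrl.capture(name): name is "side" or "top" or "wrist"; returns a dict with "color" (400x640x3 uint8, red, green, blue), "fx", "fy", "cx", "cy" (pixels), "R" (3x3) and "t" (3): a world point X has camera coordinates R X + t; the wrist camera has in their place "hand_eye" (4x4, takes a point from camera to tool coordinates, whose origin is the TCP and whose axes are the flange's). Camera axes: x right, y down, z forward; pixel columns grow to the right and rows downward; lengths in m; the calibration is good to about 2 mm. The wrist camera is an equidistant fisheye: a pixel r from the principal point sees the ray r / f radians off the axis. A picture is of the moment at which its call begins: read the wrist's pose just before it. There is no depth.
- ctrl.finish_job(): hands the job in; it is judged then, once.
The state is a dict: "t": time; "joint_positions": joint angles; "joint_velocities": joint speeds; "tau": joint torques, N m; "tool_pos": TCP position; "eef_rot": TCP orientation; "force": force on the tool from outside, world axes, zero at the start; "ft_torque": the same for the moment, N m; "width": opening from 0.0 (shut) to 1.0 (fully open); "finger_force": force on a finger pad.
Only numpy, scipy, OpenCV 4.12 (cv2) and the standard library are available. Lean on these libraries where they do the work, as an engineer would, in place of code of your own. Each camera call takes 0.05 s, during which the arm holds its last target. There are 200 camera calls.

## Working session

There is one attempt and no reset: what is moved stays moved. The work goes in short steps, Python scripts to look and compute and a shell command to move; the robot and the scene stay as the last step left them, time stands still between calls to the robot, and variables do not carry over. Pictures are saved under pics/ and viewed, at most 10 in all, crops included, and the job is handed in when it is done.

```bash
ls; mkdir -p pics; python3 - <<'E'
from cell import ctrl
import cv2,numpy as np
np.set_printoptions(precision=4,suppress=True)
s=ctrl.sense();print(s)
for n in("side","top"):
    c=ctrl.capture(n);cv2.imwrite(f"pics/{n}0.png",c["color"][:,:,::-1]);print(n,c["fx"],c["fy"],c["cx"],c["cy"],c["R"],c["t"])
E
```

```text
cell.py
jog.py
pics
{'t': 0.0, 'joint_positions': array([-75.0061,  12.6779,  87.5248,   0.    ,  79.9093,  -7.2244]), 'joint_velocities': array([ 0.0125, -0.0535,  0.0093, -0.0898, -0.0818, -0.0181]), 'tau': array([  0.0003, -49.4598, -38.7374,   0.0702,   0.0572,  -0.0002]), 'tool_pos': array([ 0.2362, -0.578 ,  0.2214]), 'eef_rot': array([-179.8889,   -0.0141,   22.2183]), 'force': array([-0.411 , -0.1471,  0.5798]), 'ft_torque': array([-0.0033,  0.0617, -0.0265]), 'finger_force': 0.0, 'width': 0.9997923939588963}
side 513.6133218193202 513.6133218193202 310.1195465961549 194.78983431544813 [[ 0.9894 -0.1445  0.0105]
 [-0.071  -0.5469 -0.8342]
 [ 0.1263  0.8246 -0.5514]] [-0.5945  0.1584  1.1067]
top 386.5506621697591 386.5506621697591 323.64027779852904 193.96884742712348 [[ 0.0005 -1.      0.0037]
 [-0.9805 -0.0012 -0.1965]
 [ 0.1965 -0.0035 -0.9805]] [0.0815 0.6182 0.8443]
```
View pics/side0.png

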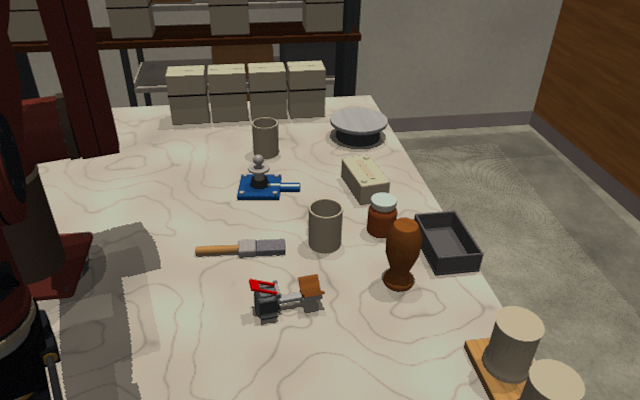

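View pics/top0.png

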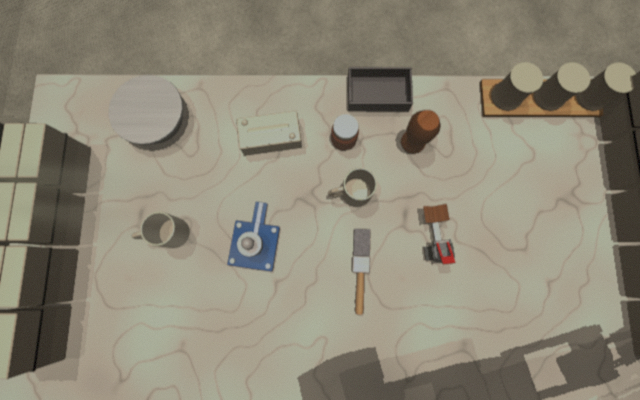

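Side view: the rest is at about (270,300) with its lever red and its cradle at (311,293), and the stand ball is at (258,160). Top view: the rest is at (438,250) with its cradle at (436,214), and the stand is at (250,243) with its stripe end at (261,205). Mug_near (357,187), the brush (360,270) and the others are clear of both.

```bash
cat > h.py <<'E'
from cell import ctrl
import cv2,numpy as np
from scipy.spatial.transform import Rotation as Ro
np.set_printoptions(precision=4,suppress=True)
def ray(c,px):
    d=np.array([(px[0]-c["cx"])/c["fx"],(px[1]-c["cy"])/c["fy"],1.])
    return -c["R"].T@c["t"], c["R"].T@d
def plane(o,d,z): return o+d*(z-o[2])/d[2]
def tri(rs):
    A=0;b=0
    for o,d in rs:
        d=d/np.linalg.norm(d);P=np.eye(3)-np.outer(d,d);A=A+P;b=b+P@o
    return np.linalg.solve(A,b)
def wshot(name):
    s=ctrl.sense();c=ctrl.capture("wrist");cv2.imwrite(f"pics/{name}.png",c["color"][:,:,::-1])
    c["T"]=(Ro.from_euler("xyz",s["eef_rot"],degrees=True).as_matrix(),s["tool_pos"]);return c,s
def wray(c,px):
    R,p=c["T"];H=c["hand_eye"];x=(px[0]-c["cx"])/c["fx"];y=(px[1]-c["cy"])/c["fy"];r=np.hypot(x,y)
    d=np.array([np.sin(r)*x/r,np.sin(r)*y/r,np.cos(r)])
    return R@H[:3,3]+p, R@H[:3,:3]@d
E
python3 - <<'E'
from h import *
t=ctrl.capture("top");s=ctrl.capture("side")
for n,c in(("top",t),("side",s)):
    h=cv2.cvtColor(c["color"],cv2.COLOR_RGB2HSV)
    m={"blue":((h[...,0]>100)&(h[...,0]<130)&(h[...,1]>140)),"red":(((h[...,0]<5)|(h[...,0]>175))&(h[...,1]>210)&(h[...,2]>120))}
    for k,v in m.items():
        ys,xs=np.nonzero(v);print(n,k,len(xs),xs.mean(),ys.mean(),xs.min(),xs.max(),ys.min(),ys.max())
print("ball",tri([ray(t,(248,243)),ray(s,(258.5,160))]))
print("stripe",plane(*ray(t,(262,205)),.014), "platectr",plane(*ray(t,(254.5,245.5)),.014))
print("cradle",plane(*ray(t,(436,214)),.05),"lever",tri([ray(t,(446,252)),ray(s,(264,287))]))
a=cv2.resize(t["color"][190:290,215:285],None,fx=5,fy=5,interpolation=2)
b=cv2.resize(t["color"][190:290,405:475],None,fx=5,fy=5,interpolation=2)
cv2.imwrite("pics/crop.png",np.hstack([a,b])[:,:,::-1])
c,q=wshot("w0");print(c["hand_eye"],c["fx"],c["cx"],c["cy"])
E
```

```text
<stdin>:7: RuntimeWarning: Mean of empty slice.
  ret = ret.dtype.type(ret / rcount)
Traceback (most recent call last):
ValueError: zero-size array to reduction operation minimum which has no identity
```

```bash
python3 - <<'E'
from h import *
t=ctrl.capture("top");s=ctrl.capture("side")
print("ball",tri([ray(t,(248,243)),ray(s,(258.5,160))]))
print("stripe",plane(*ray(t,(262,205)),.014), "platectr",plane(*ray(t,(254.5,245.5)),.014))
print("cradle",plane(*ray(t,(436,214)),.05),"lever",tri([ray(t,(446,252)),ray(s,(264,287))]))
a=cv2.resize(t["color"][190:290,215:285],None,fx=5,fy=5,interpolation=2)
b=cv2.resize(t["color"][190:290,405:475],None,fx=5,fy=5,interpolation=2)
cv2.imwrite("pics/crop.png",np.hstack([a,b])[:,:,::-1])
c,q=wshot("w0");print(c["hand_eye"],c["fx"],c["cx"],c["cy"])
E
```

```text
ball [0.5016 0.2488 0.0916]
stripe [0.5998 0.2329 0.014 ] platectr [0.5012 0.2478 0.014 ]
cradle [ 0.5727 -0.1821  0.05  ] lever [ 0.4835 -0.1946  0.0675]
[[-0.0004 -0.9704 -0.2416  0.0657]
 [ 1.     -0.0007  0.0011 -0.0015]
 [-0.0012 -0.2416  0.9704 -0.1611]
 [ 0.      0.      0.      1.    ]] 309.70691628693146 323.59609060514225 198.48177680273386
```

View pics/crop.png

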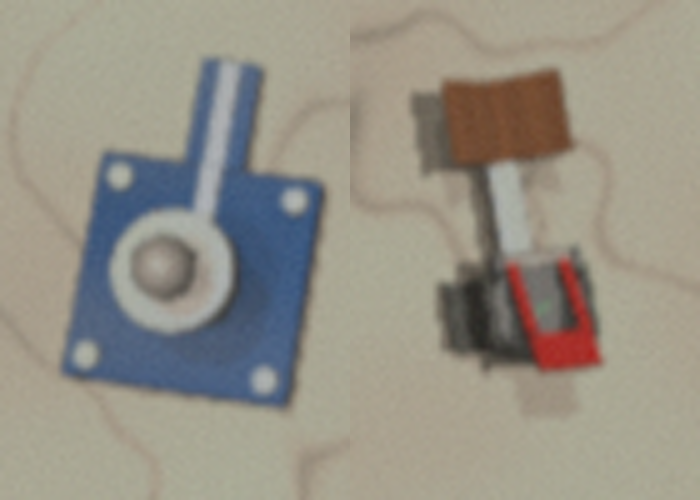

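The stand's stripe runs from (261,202) to (256,233), so its yaw is about -10°. The rest's arm yaw is about +6°, its cradle is at the top and its red lever is up. I'm going over the rest first, so the wrist camera can measure it.

Careful with the scale: shifts go in shares of 62.5 mm. That gives: 0.049 m is 0.784, -0.0324 m is -0.5184.

```bash
echo '[{"aperture": 1, "tx": 0.784, "ty": -0.5184}, {"aperture": 1, "tx": 0.784, "ty": -0.5184}, {"aperture": 1, "tx": 0.784, "ty": -0.5184}, {"aperture": 1, "tx": 0.784, "ty": -0.5184}, {"aperture": 1, "tx": 0.784, "ty": -0.5184}, {"aperture": 1, "tx": 0.784, "ty": -0.5184}, {"aperture": 1, "tx": 0.784, "ty": -0.5184}, {"aperture": 1, "tx": 0.784, "ty": -0.5184}]' > mv.in && python3 jog.py mv.in; echo '[{"aperture": 1, "turn": 8}, {"aperture": 1, "turn": 8}, {"aperture": 1}, {"aperture": 1}]' > mv.in && python3 jog.py mv.in; python3 - <<'E'
from h import *
c,s=wshot("w1");print(s)
t=ctrl.capture("top")
f=lambda a,b,z:plane(*ray(t,(a/5+215,b/5+190)),z)
P=[f(*p,.014) for p in((120,176),(295,200),(86,353),(264,380))];print(np.mean(P,0));
d=P[0]+P[1]-P[2]-P[3];e=P[0]+P[2]-P[1]-P[3];print(np.degrees([np.arctan2(d[1],d[0]),np.arctan2(-e[0],e[1])]))
E
```

```text
t: 1.35
tool_pos: [0.5021, -0.1887, 0.2229]
eef_rot: [180.0, -0.0, 22.2]
force: [0.9, 0.3, -0.7]
width: 1.0
finger_force: 0.0
t: 1.85
tool_pos: [0.5011, -0.1905, 0.2226]
eef_rot: [180.0, -0.0, 6.4]
force: [0.4, -0.7, 0.1]
width: 1.0
finger_force: 0.0
{'t': 1.85, 'joint_positions': array([-29.2483,   0.4359, 100.7288,   0.0019,  78.8323,  54.3979]), 'joint_velocities': array([-0.2419,  0.0698,  0.0137,  0.0474,  0.0626,  0.5338]), 'tau': array([  0.1788, -39.0238, -38.6479,   0.084 ,  -0.0395,   0.0175]), 'tool_pos': array([ 0.5011, -0.1905,  0.2226]), 'eef_rot': array([179.9998,  -0.0035,   6.3535]), 'force': array([ 0.3603, -0.7233,  0.1317]), 'ft_torque': array([-0.0101,  0.0109, -0.028 ]), 'finger_force': 0.0, 'width': 1.0002052258521197}
[0.5017 0.2508 0.014 ]
[-8.3584 -8.0809]
```

View pics/w1.png

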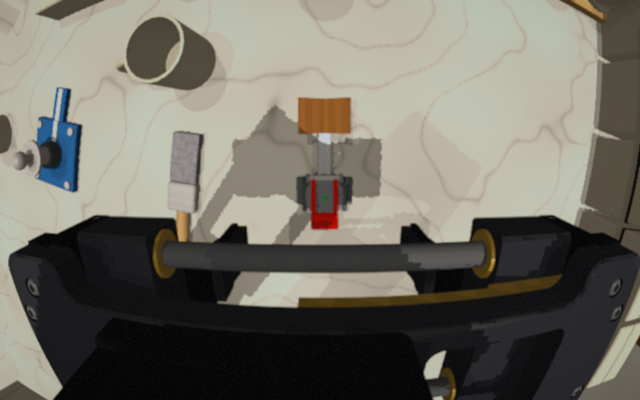

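Wrist view: the cradle is at (324,115) and the lever pad at (324,222). The plates are at columns 298 to 352, so the rest is almost in line with the tool. Next I measure it by mask and plane.

```bash
python3 - <<'E'
from h import *
c,s=wshot("w2")
h=cv2.cvtColor(c["color"],cv2.COLOR_RGB2HSV)[80:250,280:370].astype(int)
H,S,V=h[...,0],h[...,1],h[...,2]
def pts(m,z):
    m=m.astype(np.uint8);n,l,st,_=cv2.connectedComponentsWithStats(m);k=1+st[1:,4].argmax();ys,xs=np.nonzero(l==k)
    print("px",xs.min()+280,xs.max()+280,ys.min()+80,ys.max()+80,len(xs))
    return np.array([plane(*wray(c,(x+280,y+80)),z)[:2] for x,y in zip(xs,ys)])
cr=pts((H>5)&(H<18)&(S>120)&(V>60),.053)
r=cv2.minAreaRect((cr*1000).astype(np.float32));print("cradle",r)
le=pts(((H<4)|(H>176))&(S>180),.076)
r=cv2.minAreaRect((le*1000).astype(np.float32));print("lever",r,le.min(0),le.max(0))
# plates: dark
m=(V[90:140]<70);ys,xs=np.nonzero(m)
for row in range(170,212,4):
    x=np.nonzero(V[row-80]<85)[0]
    if len(x):
        print(row,[tuple(plane(*wray(c,(q+280,row)),.045)[:2].round(4)) for q in(x.min()-.5,x.max()+.5)])
cv2.imwrite("pics/w2c.png",cv2.resize(c["color"][80:250,270:380],None,fx=5,fy=3.5,interpolation=2)[:,:,::-1])
E
```

```text
px 298 349 98 133 1767
cradle ((574.0169677734375, -181.39202880859375), (37.61094665527344, 54.16733932495117), 6.283066272735596)
px 311 337 180 228 639
lever ((483.6319885253906, -191.80319213867188), (51.309879302978516, 26.756820678710938), 5.716424942016602) [ 0.4578 -0.2072] [ 0.5103 -0.1761]
170 [(np.float64(0.5154), np.float64(-0.1967)), (np.float64(0.5155), np.float64(-0.1978))]
174 [(np.float64(0.5086), np.float64(-0.1763)), (np.float64(0.5122), np.float64(-0.2083))]
178 [(np.float64(0.5023), np.float64(-0.159)), (np.float64(0.5089), np.float64(-0.2199))]
182 [(np.float64(0.4977), np.float64(-0.1595)), (np.float64(0.5046), np.float64(-0.2216))]
186 [(np.float64(0.4932), np.float64(-0.1599)), (np.float64(0.4999), np.float64(-0.2211))]
190 [(np.float64(0.4886), np.float64(-0.1603)), (np.float64(0.4954), np.float64(-0.2216))]
194 [(np.float64(0.484), np.float64(-0.1607)), (np.float64(0.4908), np.float64(-0.2222))]
198 [(np.float64(0.4794), np.float64(-0.1611)), (np.float64(0.4861), np.float64(-0.2217))]
202 [(np.float64(0.4749), np.float64(-0.1626)), (np.float64(0.4811), np.float64(-0.2189))]
206 [(np.float64(0.4708), np.float64(-0.1687)), (np.float64(0.4746), np.float64(-0.2026))]
210 [(np.float64(0.4661), np.float64(-0.1692)), (np.float64(0.4699), np.float64(-0.2031))]
```

View pics/w2c.png

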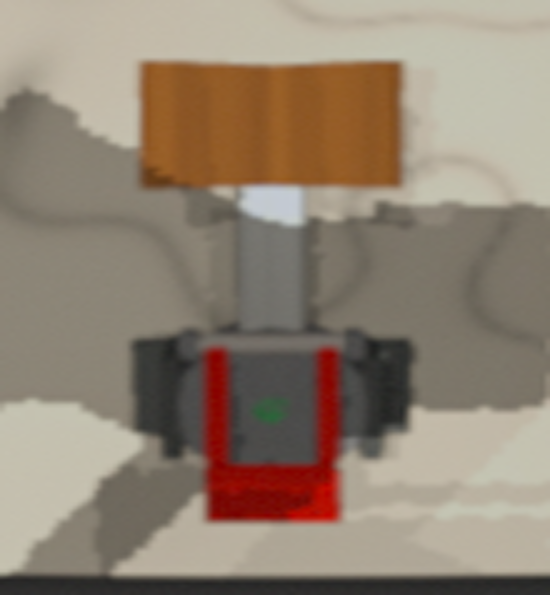

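The cradle and the green pin agree: the rest's origin is at (0.485,-0.1914) with yaw 6.3°. I'm aligning and descending now.

```bash
echo '[{"aperture": 1, "tx": -0.256, "ty": -0.016}, {"aperture": 1, "tz": 0.64}, {"aperture": 1, "tz": 0.64}, {"aperture": 1, "tz": 0.64}, {"aperture": 1, "tz": 0.64}, {"aperture": 1, "tz": 0.32}, {"aperture": 1, "tz": 0.16}, {"aperture": 1, "tz": 0.128}]' > mv.in && python3 jog.py mv.in 30; echo '[{"aperture": 1}, {"aperture": 1}, {"aperture": 0.5}, {"aperture": 0.4}, {"aperture": 0.4}, {"aperture": 0.4}, {"aperture": 0.4}, {"aperture": 0.4}]' > mv.in && python3 jog.py mv.in 35
```

```text
t: 3.0
tool_pos: [0.4853, -0.1915, 0.0248]
eef_rot: [180.0, -0.0, 6.2]
force: [0.4, -0.4, -0.1]
width: 0.996
finger_force: 0.0
t: 4.0
tool_pos: [0.4853, -0.1915, 0.0246]
eef_rot: [180.0, -0.0, 6.2]
force: [-1.9, -2.4, 0.2]
width: 0.57
finger_force: 35.0
```

The rest is held (49.6 mm between the pads). I'm lifting it and carrying it to a spot beside the stand to look.

```bash
echo '[{"aperture": 0.4, "tz": -0.16}, {"aperture": 0.4, "tz": -0.48}, {"aperture": 0.4, "tz": -0.64}, {"aperture": 0.4, "tz": -0.64}, {"aperture": 0.4, "tz": -0.64}, {"aperture": 0.4}]' > mv.in && python3 jog.py mv.in 45; echo '[{"aperture": 0.4, "ty": -0.48}, {"aperture": 0.4, "ty": -0.8}, {"aperture": 0.4, "ty": -0.8}, {"aperture": 0.4, "ty": -0.8}, {"aperture": 0.4, "ty": -0.8}, {"aperture": 0.4, "ty": -0.8}, {"aperture": 0.4, "ty": -0.48}, {"aperture": 0.4, "ty": -0.16}]' > mv.in && python3 jog.py mv.in; echo '[{"aperture": 0.4, "turn": 7}, {"aperture": 0.4, "turn": 7.4}, {"aperture": 0.4}, {"aperture": 0.4}]' > mv.in && python3 jog.py mv.in;python3 - <<'E'
from h import *
c,s=wshot("w3");print(s["tool_pos"],s["eef_rot"],s["force"],s["width"])
E
```

```text
t: 4.75
tool_pos: [0.4872, -0.192, 0.1881]
eef_rot: [179.8, -0.3, 6.2]
force: [0.4, -0.2, -5.5]
width: 0.575
finger_force: 45.0
t: 5.75
tool_pos: [0.4484, 0.1285, 0.182]
eef_rot: [-180.0, 0.2, 6.4]
force: [0.5, -1.1, -4.9]
width: 0.567
finger_force: 45.0
t: 6.25
tool_pos: [0.4501, 0.1265, 0.1837]
eef_rot: [180.0, 0.1, -8.1]
force: [-0.0, -0.0, -4.3]
width: 0.576
finger_force: 45.0
[0.4501 0.1265 0.1837] [179.9747   0.0791  -8.0785] [-0.021  -0.0126 -4.2934] 0.5764830242875155
```

View pics/w3.png

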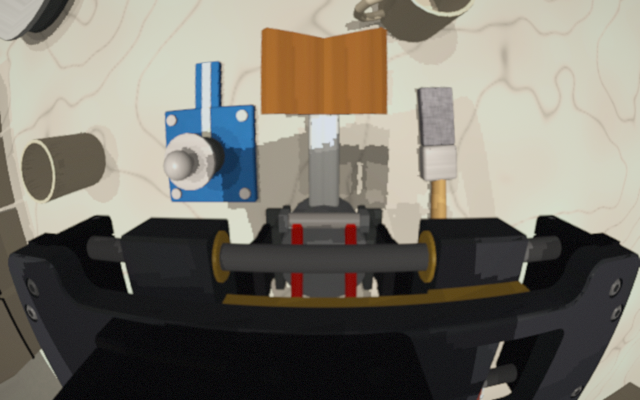

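Wrist view: the ball is at (179,165), the stripe runs along column 208, and the plate screws are near (171,115), (242,115), (245,193) and (176,194). The rest hangs straight in the hand. Now I compute the stand's axis.

```bash
python3 - <<'E'
from h import *
c,s=wshot("w4")
img=c["color"]
h=cv2.cvtColor(img,cv2.COLOR_RGB2HSV).astype(int)
print(img[115,171],img[115,185],img[165,179],img[155,205])
S=h[...,1];V=h[...,2]
m=((S<110)&(V>130)).astype(np.uint8)
P=[]
for p in((171,115),(242,115),(245,193),(176,194)):
    w=m[p[1]-7:p[1]+8,p[0]-7:p[0]+8];n,l,st,ce=cv2.connectedComponentsWithStats(w)
    k=min(range(1,n),key=lambda i:np.hypot(*(ce[i]-7)));q=ce[k]+np.array(p)-7
    P.append(plane(*wray(c,q),.0145));print(q,st[k,4],P[-1])
P=np.array(P);print("centre",P.mean(0));d=P[0]+P[1]-P[2]-P[3];e=P[0]+P[3]-P[1]-P[2];print("yaw",np.degrees([np.arctan2(d[1],d[0]),np.arctan2(-e[0],e[1])]))
b=[]
for y in(70,80,90,100,110,120):
    w=m[y,198:220];xs=np.nonzero(w)[0];b.append(plane(*wray(c,(198+xs.mean(),y)),.0145))
b=np.array(b);k=np.polyfit(b[:,0],b[:,1],1);print("stripe yaw",np.degrees(np.arctan(k[0])),"y at x=.5017",np.polyval(k,.5017))
g=cv2.cvtColor(img,cv2.COLOR_RGB2GRAY)
C=cv2.HoughCircles(g[135:195,150:225],cv2.HOUGH_GRADIENT,1,8,param1=80,param2=12,minRadius=9,maxRadius=32);print(C[0][:6]+[150,135,0] if C is not None else None)
t=ctrl.capture("top");sd=ctrl.capture("side")
rw=wray(c,(179,165));rt=ray(t,(215+163/5,190+267/5));rs=ray(sd,(258.5,160))
print("tri all",tri([rw,rt,rs]),tri([rw,rt]),tri([rt,rs]),tri([rw,rs]))
cv2.imwrite("pics/z.png",np.hstack([cv2.resize(img[140:200,150:230],(480,360),interpolation=2),cv2.resize(sd["color"][145:195,235:280],(324,360),interpolation=2)])[:,:800,::-1])
E
```

```text
[168 169 177] [ 51 118 173] [195 187 178] [204 198 187]
[169.7237 115.0461] 152 [0.5559 0.2908 0.0145]
[241.7054 115.3643] 129 [0.5373 0.2044 0.0145]
[244.2051 193.4103] 78 [0.4517 0.2172 0.0145]
[174.9375 193.8625] 160 [0.4639 0.304  0.0145]
centre [0.5022 0.2541 0.0145]
yaw [ -8.314  -10.0961]
stripe yaw -9.220097508820883 y at x=.5017 0.2529739514613557
[[188.5 159.5  25.7]
 [186.5 169.5  21. ]
 [179.5 165.5  16.3]
 [184.5 152.5  17.9]
 [193.5 150.5  15.8]
 [170.5 165.5  18.6]]
tri all [0.5011 0.25   0.0911] [0.5007 0.2495 0.0927] [0.5012 0.2498 0.0911] [0.5013 0.2505 0.0907]
```

View pics/z.png

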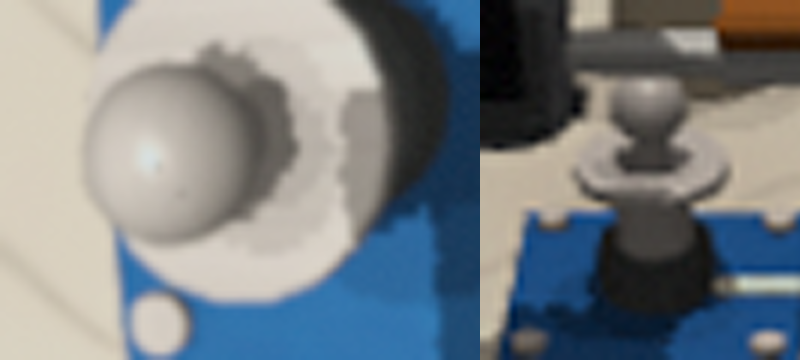

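Ball refined to (178.6,165.5) in the wrist view and (258.5,160.5) in the side view. That puts its centre at about (0.501,0.250,0.091), so the seat plate is about 69 mm up. I'm moving over it and checking before lowering.

Scaled: -0.04 m is -0.64, -0.02 m is -0.32.

```bash
echo '[{"aperture": 0.4, "tx": 0.08, "ty": -0.32, "turn": 0.5}, {"aperture": 0.4, "tx": 0.16, "ty": -0.64}, {"aperture": 0.4, "tx": 0.16, "ty": -0.64}, {"aperture": 0.4, "tx": 0.096, "ty": -0.32}, {"aperture": 0.4, "tx": 0.0352, "ty": -0.152}, {"aperture": 0.4}, {"aperture": 0.4}, {"aperture": 0.4}]' > mv.in && python3 jog.py mv.in; python3 - <<'E'
from h import *
t=ctrl.capture("top");sd=ctrl.capture("side");s=ctrl.sense();print(s["tool_pos"],s["eef_rot"],s["force"])
for n,c in(("t",t),("s",sd)):
    p=c["R"]@np.array([.5012,.25,.091])+c["t"];print(n,c["fx"]*p[0]/p[2]+c["cx"],c["fy"]*p[1]/p[2]+c["cy"])
    p=c["R"]@np.array([*s["tool_pos"][:2],s["tool_pos"][2]-.0246])+c["t"];print(n,"rim",c["fx"]*p[0]/p[2]+c["cx"],c["fy"]*p[1]/p[2]+c["cy"])
cv2.imwrite("pics/y.png",cv2.resize(sd["color"][110:200,210:330],(800,600),interpolation=2)[:,:,::-1])
E
```

```text
t: 7.45
tool_pos: [0.5026, 0.2493, 0.1846]
eef_rot: [180.0, -0.0, -8.7]
force: [-0.4, -0.1, -4.3]
width: 0.57
finger_force: 45.0
[0.5027 0.2495 0.1847] [-179.999    -0.0103   -8.7204] [ 0.1838 -0.8773 -4.7336]
t 247.51214493921793 243.17927309846937
t rim 241.34362171853877 239.99482159622067
s 258.2900509712324 160.00567884128026
s rim 257.6612473085776 136.0485491643274
```

View pics/y.png

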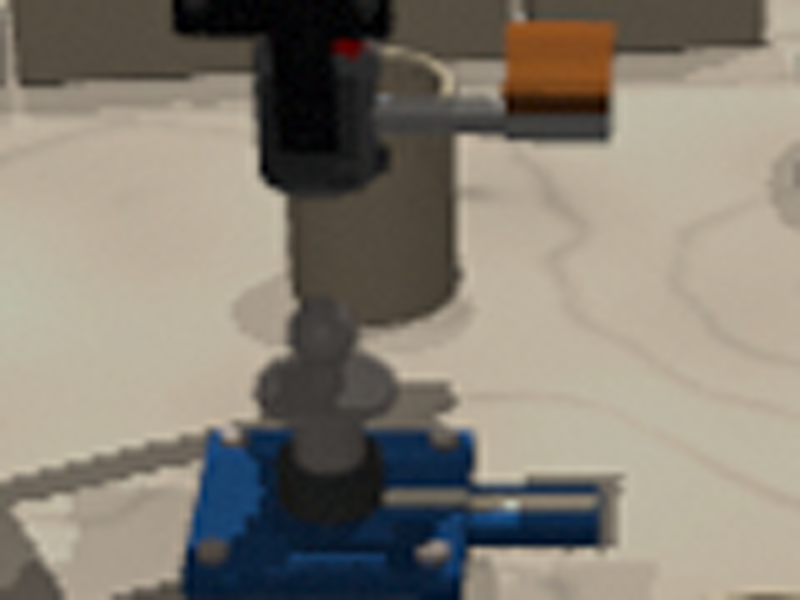

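The rest hangs at column 322 and the ball at column 323, which the geometry puts about 2 mm too far in +x. The post and the cradle look correct. I'm correcting -1.6 mm and lowering.

Scaled: 0.02 m is 0.32, 0.008 m is 0.128.

```bash
echo '[{"aperture": 0.4, "tx": -0.0272, "ty": -0.0096}, {"aperture": 0.4, "tz": 0.32}, {"aperture": 0.4, "tz": 0.32}, {"aperture": 0.4, "tz": 0.128}, {"aperture": 0.4, "tz": 0.048}, {"aperture": 0.4, "tz": 0.048}, {"aperture": 0.4}, {"aperture": 0.4}]' > mv.in && python3 jog.py mv.in;for i in 1; do echo '[{"aperture": 0.4, "tz": 0.032}, {"aperture": 0.4, "tz": 0.032}, {"aperture": 0.4}]' > mv.in && python3 jog.py mv.in; done
```

```text
t: 8.55
tool_pos: [0.5015, 0.251, 0.1311]
eef_rot: [-180.0, -0.0, -8.7]
force: [-0.6, -0.2, -6.1]
width: 0.569
finger_force: 45.0
t: 8.93
tool_pos: [0.5009, 0.2508, 0.1262]
eef_rot: [180.0, 0.0, -8.7]
force: [-0.3, 0.1, -4.8]
width: 0.574
finger_force: 45.0
```

Scaled: 0.002 m is 0.032.

```bash
echo '[{"aperture": 0.4, "tz": 0.032}, {"aperture": 0.4, "tz": 0.032}, {"aperture": 0.4}]' > mv.in && python3 jog.py mv.in;echo '[{"aperture": 0.4, "tz": 0.032}, {"aperture": 0.4, "tz": 0.032}, {"aperture": 0.4}]' > mv.in && python3 jog.py mv.in
```

```text
t: 9.3
tool_pos: [0.5009, 0.2508, 0.1222]
eef_rot: [180.0, 0.0, -8.7]
force: [-0.4, 0.3, -4.3]
width: 0.573
finger_force: 45.0
t: 9.68
tool_pos: [0.5009, 0.2508, 0.1183]
eef_rot: [180.0, 0.0, -8.7]
force: [-0.1, -0.8, -5.4]
width: 0.573
finger_force: 45.0
```

Scaled: 0.0015 m is 0.024.

```bash
echo '[{"aperture": 0.4, "tz": 0.024}, {"aperture": 0.4, "tz": 0.024}, {"aperture": 0.4}]' > mv.in && python3 jog.py mv.in;echo '[{"aperture": 0.4, "tz": 0.024}, {"aperture": 0.4, "tz": 0.024}, {"aperture": 0.4}]' > mv.in && python3 jog.py mv.in
```

```text
t: 10.05
tool_pos: [0.501, 0.2508, 0.1153]
eef_rot: [180.0, 0.0, -8.7]
force: [0.0, 0.8, -5.6]
width: 0.573
finger_force: 45.0
t: 10.42
tool_pos: [0.501, 0.2508, 0.1123]
eef_rot: [180.0, 0.0, -8.7]
force: [0.1, 0.1, -5.7]
width: 0.577
finger_force: 45.0
```

Scaled: 0.0015 m is 0.024.

```bash
echo '[{"aperture": 0.4, "tz": 0.024}, {"aperture": 0.4, "tz": 0.024}, {"aperture": 0.4}]' > mv.in && python3 jog.py mv.in;echo '[{"aperture": 0.4, "tz": 0.024}, {"aperture": 0.4, "tz": 0.024}, {"aperture": 0.4}]' > mv.in && python3 jog.py mv.in; echo '[{"aperture": 0.4, "tz": 0.024}, {"aperture": 0.4, "tz": 0.024}, {"aperture": 0.4}]' > mv.in && python3 jog.py mv.in
```

```text
t: 10.8
tool_pos: [0.501, 0.2509, 0.1093]
eef_rot: [180.0, 0.0, -8.7]
force: [-0.0, 0.6, -5.4]
width: 0.57
finger_force: 45.0
t: 11.18
tool_pos: [0.501, 0.2509, 0.1063]
eef_rot: [180.0, 0.0, -8.7]
force: [0.3, 0.9, -5.3]
width: 0.572
finger_force: 45.0
t: 11.55
tool_pos: [0.501, 0.2509, 0.1033]
eef_rot: [180.0, 0.0, -8.7]
force: [0.5, 0.1, -4.7]
width: 0.574
finger_force: 45.0
```

Scaled: 0.001 m is 0.016.

```bash
echo '[{"aperture": 0.4, "tz": 0.016}, {"aperture": 0.4, "tz": 0.016}, {"aperture": 0.4}]' > mv.in && python3 jog.py mv.in;echo '[{"aperture": 0.4, "tz": 0.016}, {"aperture": 0.4, "tz": 0.016}, {"aperture": 0.4}]' > mv.in && python3 jog.py mv.in; echo '[{"aperture": 0.4, "tz": 0.016}, {"aperture": 0.4, "tz": 0.016}, {"aperture": 0.4}]' > mv.in && python3 jog.py mv.in
```

```text
t: 11.92
tool_pos: [0.501, 0.2509, 0.1014]
eef_rot: [180.0, 0.0, -8.7]
force: [1.1, -0.4, -5.2]
width: 0.573
finger_force: 45.0
t: 12.3
tool_pos: [0.5013, 0.251, 0.1]
eef_rot: [-180.0, -0.0, -8.7]
force: [-0.9, -0.2, -0.4]
width: 0.572
finger_force: 45.0
t: 12.68
tool_pos: [0.5014, 0.251, 0.0987]
eef_rot: [-180.0, -0.0, -8.7]
force: [-3.7, -1.3, 4.7]
width: 0.568
finger_force: 45.0
```

Contact with the pin at TCP z of about 0.1005, so home should be near 0.0925. The force is gentle.

Scaled: 0.001 m is 0.016.

```bash
echo '[{"aperture": 0.4, "tz": 0.016}, {"aperture": 0.4, "tz": 0.016}, {"aperture": 0.4}]' > mv.in && python3 jog.py mv.in;echo '[{"aperture": 0.4, "tz": 0.016}, {"aperture": 0.4, "tz": 0.016}, {"aperture": 0.4}]' > mv.in && python3 jog.py mv.in; echo '[{"aperture": 0.4, "tz": 0.016}, {"aperture": 0.4}]' > mv.in && python3 jog.py mv.in
```

```text
t: 13.05
tool_pos: [0.5015, 0.251, 0.0968]
eef_rot: [-180.0, -0.0, -8.7]
force: [-4.5, -2.0, 5.0]
width: 0.571
finger_force: 45.0
t: 13.42
tool_pos: [0.5014, 0.251, 0.0947]
eef_rot: [-180.0, -0.0, -8.7]
force: [-4.2, -1.4, 5.7]
width: 0.569
finger_force: 45.0
t: 13.68
tool_pos: [0.5014, 0.251, 0.0937]
eef_rot: [-180.0, -0.0, -8.7]
force: [-3.9, -1.4, 5.0]
width: 0.571
finger_force: 45.0
```

Scaled: 0.0007 m is 0.0112.

```bash
echo '[{"aperture": 0.4, "tz": 0.0112}, {"aperture": 0.4}]' > mv.in && python3 jog.py mv.in;echo '[{"aperture": 0.4, "tz": 0.0112}, {"aperture": 0.4}]' > mv.in && python3 jog.py mv.in; echo '[{"aperture": 0.4, "tz": 0.0112}, {"aperture": 0.4}]' > mv.in && python3 jog.py mv.in
```

```text
t: 13.92
tool_pos: [0.5014, 0.251, 0.0931]
eef_rot: [-180.0, -0.0, -8.7]
force: [-4.2, -3.1, 5.1]
width: 0.567
finger_force: 45.0
t: 14.18
tool_pos: [0.5014, 0.251, 0.0924]
eef_rot: [-180.0, -0.0, -8.7]
force: [-3.7, -1.5, 5.9]
width: 0.571
finger_force: 45.0
t: 14.42
tool_pos: [0.5015, 0.251, 0.0922]
eef_rot: [-180.0, -0.0, -8.7]
force: [-6.7, -2.8, 9.4]
width: 0.572
finger_force: 45.0
```

Scaled: 0.0008 m is 0.0128.

```bash
echo '[{"aperture": 0.4, "tz": 0.0128}, {"aperture": 0.4}]' > mv.in && python3 jog.py mv.in; echo '[{"aperture": 0.4, "tz": 0.0096}, {"aperture": 0.4}, {"aperture": 0.4}, {"aperture": 0.4}]' > mv.in && python3 jog.py mv.in
```

```text
t: 14.68
tool_pos: [0.5015, 0.251, 0.0922]
eef_rot: [-180.0, -0.0, -8.7]
force: [-8.3, -2.8, 15.2]
width: 0.574
finger_force: 45.0
t: 15.18
tool_pos: [0.5015, 0.251, 0.0922]
eef_rot: [-180.0, -0.0, -8.7]
force: [-9.9, -4.1, 18.0]
width: 0.566
finger_force: 45.0
```

Fully home: the force climbs with no further travel. I'm relieving it, opening, rising, then checking the pin and lever.

Scaled: -0.0015 m is -0.024, -0.001 m is -0.016.

```bash
echo '[{"aperture": 0.4, "tx": -0.016, "tz": -0.024}, {"aperture": 0.4, "tz": -0.008}, {"aperture": 0.4}, {"aperture": 1}, {"aperture": 1}, {"aperture": 1}, {"aperture": 1}, {"aperture": 1}]' > mv.in && python3 jog.py mv.in; echo '[{"aperture": 1, "tz": -0.08}, {"aperture": 1, "tz": -0.32}, {"aperture": 1, "tz": -0.48}, {"aperture": 1, "tz": -0.48}, {"aperture": 1, "tz": -0.32}, {"aperture": 0, "tx": -0.48}, {"aperture": 0, "tx": -0.48}, {"aperture": 0}]' > mv.in && python3 jog.py mv.in 20;  python3 - <<'E'
from h import *
c,s=wshot("w9");print(s["tool_pos"],s["eef_rot"],s["force"])
sd=ctrl.capture("side")
cv2.imwrite("pics/x.png",np.vstack([cv2.resize(sd["color"][110:200,210:330],(400,300),interpolation=2),cv2.resize(c["color"][60:260,200:450],(400,300),interpolation=2)])[:,:,::-1])
E
```

```text
t: 16.18
tool_pos: [0.5001, 0.2511, 0.0909]
eef_rot: [180.0, 0.0, -8.7]
force: [1.1, -1.1, 0.0]
width: 0.984
finger_force: 0.0
t: 17.18
tool_pos: [0.4393, 0.2604, 0.196]
eef_rot: [180.0, 0.0, -8.6]
force: [1.1, -0.9, -0.5]
width: 0.743
finger_force: 0.0
[0.4393 0.2604 0.196 ] [179.9914   0.0394  -8.6003] [ 1.1333 -0.9087 -0.523 ]
```

View pics/x.png

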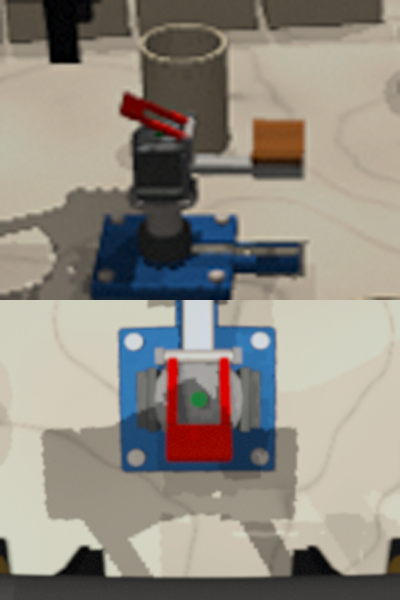

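The rest sits flat on the seat. The green pin stands proud at crop (199,399), the lever is up, and the cradle lies over the stripe. Now I go over the pad with the fingers shut and press.

Scaled: 0.0388 m is 0.6208, 0.02 m is 0.32.

```bash
echo '[{"aperture": 0, "tx": 0.6208}, {"aperture": 0}, {"aperture": 0}, {"aperture": 0}, {"aperture": 0}, {"aperture": 0, "tz": 0.32}, {"aperture": 0, "tz": 0.32}, {"aperture": 0}]' > mv.in && python3 jog.py mv.in 20; echo '[{"aperture": 0, "tz": 0.048}, {"aperture": 0, "tz": 0.048}, {"aperture": 0, "tz": 0.032}, {"aperture": 0}]' > mv.in && python3 jog.py mv.in; echo '[{"aperture": 0, "tz": 0.032}, {"aperture": 0, "tz": 0.032}, {"aperture": 0}]' > mv.in && python3 jog.py mv.in
```

```text
t: 18.27
tool_pos: [0.4776, 0.2539, 0.1545]
eef_rot: [179.9, 0.2, -8.7]
force: [0.0, 0.3, 0.5]
width: 0.005
finger_force: 0.0
t: 18.77
tool_pos: [0.4793, 0.2544, 0.1484]
eef_rot: [-180.0, -0.0, -8.7]
force: [-0.1, 0.3, 1.1]
width: 0.005
finger_force: 0.6
t: 19.15
tool_pos: [0.4787, 0.2547, 0.1444]
eef_rot: [-180.0, 0.1, -8.7]
force: [-2.8, 0.6, 3.7]
width: 0.003
finger_force: 1.9
```

Scaled: 0.002 m is 0.032, -0.0005 m is -0.008.

```bash
echo '[{"aperture": 0, "tx": -0.008, "tz": 0.032}, {"aperture": 0, "tx": -0.008, "tz": 0.032}, {"aperture": 0, "tz": 0.032}, {"aperture": 0, "tz": 0.032}, {"aperture": 0}]' > mv.in && python3 jog.py mv.in; echo '[{"aperture": 0, "tx": -0.008, "tz": 0.032}, {"aperture": 0, "tz": 0.032}, {"aperture": 0, "tz": 0.032}, {"aperture": 0}]' > mv.in && python3 jog.py mv.in
```

```text
t: 19.77
tool_pos: [0.478, 0.2545, 0.136]
eef_rot: [-180.0, 0.0, -8.7]
force: [-1.8, 0.2, 3.3]
width: 0.008
finger_force: 1.8
t: 20.27
tool_pos: [0.4777, 0.2543, 0.1297]
eef_rot: [180.0, -0.0, -8.7]
force: [-1.6, 0.9, 1.7]
width: 0.003
finger_force: 0.8
```

Scaled: 0.002 m is 0.032, 0.0015 m is 0.024.

```bash
echo '[{"aperture": 0, "tz": 0.032}, {"aperture": 0, "tz": 0.032}, {"aperture": 0, "tz": 0.024}, {"aperture": 0}]' > mv.in && python3 jog.py mv.in; echo '[{"aperture": 0, "tz": 0.016}, {"aperture": 0, "tz": 0.016}, {"aperture": 0}]' > mv.in && python3 jog.py mv.in; echo '[{"aperture": 0, "tz": 0.016}, {"aperture": 0, "tz": 0.016}, {"aperture": 0}]' > mv.in && python3 jog.py mv.in
```

```text
t: 20.78
tool_pos: [0.4778, 0.2545, 0.1245]
eef_rot: [-180.0, -0.0, -8.7]
force: [-1.6, -0.6, 3.0]
width: 0.004
finger_force: 1.5
t: 21.15
tool_pos: [0.478, 0.2547, 0.1241]
eef_rot: [-180.0, -0.0, -8.7]
force: [-6.8, -0.2, 12.7]
width: 0.006
finger_force: 6.5
t: 21.52
tool_pos: [0.4781, 0.2548, 0.1237]
eef_rot: [-180.0, -0.0, -8.7]
force: [-12.6, -1.6, 23.2]
width: 0.004
finger_force: 11.6
```

The lever is at its end stop. I'm retreating and checking.

Scaled: -0.04 m is -0.64, -0.02 m is -0.32.

```bash
echo '[{"aperture": 0}, {"aperture": 0, "tx": -0.016, "tz": -0.064}, {"aperture": 0, "tz": -0.32}, {"aperture": 0, "tz": -0.64}, {"aperture": 0, "tz": -0.64}, {"aperture": 0, "tx": -0.64}, {"aperture": 0, "tx": -0.64}, {"aperture": 0}]' > mv.in && python3 jog.py mv.in; python3 - <<'E'
from h import *
c,s=wshot("wa");sd=ctrl.capture("side")
cv2.imwrite("pics/v.png",np.vstack([cv2.resize(sd["color"][110:200,210:330],(400,300),interpolation=2),cv2.resize(c["color"][20:260,175:475],(400,300),interpolation=2)])[:,:,::-1])
E
```

```text
t: 22.52
tool_pos: [0.3961, 0.2669, 0.224]
eef_rot: [180.0, -0.0, -8.6]
force: [0.4, 1.8, 0.2]
width: 0.007
finger_force: 0.0
```

View pics/v.png

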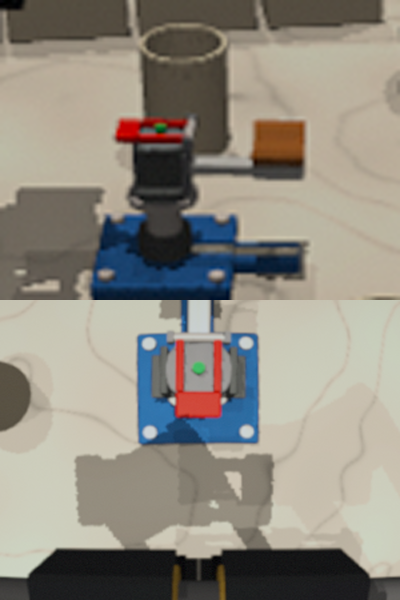

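The lever is level at crop (155,128), the pin stands proud, and the rest is upright along the stripe. Nothing touches the robot.

```bash
python3 -c "
from cell import ctrl
print(ctrl.finish_job())"
```

```text
the job is handed in; nothing more can be done
None
```

The mug rest is fully home on the ball with its cradle along the white stripe, the red lever is pressed to its end stop, and the job is handed in at about 22.5 s; no verdict was returned.

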